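Open the paddle-latched document locker

ROBOT

A 6-joint arm with a two-finger parallel gripper is mounted at the origin on the work surface. World frame = base frame: x ahead of the robot, y to its left, z up, the work surface at z = 0. Lengths are in mm, angles in rad, forces in N, time in s.
With the tool pointing down it reaches from about 275 to 850 mm from the base axis. Payload 19 kg.
Tool frame: the origin (TCP) lies at the centre of the arm's flange, where the gripper is bolted on; the fingertips stand 173 mm ahead of it and the grasp point (between the pads) lies 155 mm ahead of it; z points along the fingers, y is the line along which they close (so a half turn about z gives the same grasp; the last joint's range is limited). The gripper opens to 85 mm and grips with 20 to 120 N. Pads are 22 mm wide; open, the fingers measure 114 mm over their backs; the gripper's body (76 mm by 85 mm) begins 54 mm behind the grasp point. The pads swing forward as they close: fully open they stand 13 mm farther back than shut.
Start: joints at [-0.134, 0.15, 1.437, -0, 1.554, -0.134], TCP at [574.988, -0.018, 404.667] pointing down, gripper open.
Joint ranges: [-2.8, 2.8], [-0.68, 2.1], [0.12, 2.68], [-1.39, 4.53], [0.16, 2.79], [-2.81, 2.81]. Speed limits (rad/s): [1.89, 1.89, 2.22, 3.01, 3.01, 3.01].

INTERFACE

Orientations are given as a rotation vector (axis times angle).
In Python, from bench import arm gives the robot as it stands.
- The arm moves only by the tool move_arm, never from a script. Its arguments are lists of equal length, an entry for each row: "rot": the turn, a rotation vector about the tool's x, y, z in rad, a list of three; "xyz": the shift along the tool's x, y, z in m, a list of three; "claw": the opening, from 0 (shut) to 1 (fully open). In form: {"rot": [[ax, ay, az], ...], "xyz": [[x, y, z], ...], "claw": [claw, ...]}. A call has 1 to 12 rows; each row shifts and turns the commanded pose from where the row before left it, along the tool's axes as they then stand; what a row does not reach is not made up. A row lasts 1/10 s, in which the tool goes at most 50 mm and 8.59 degrees, less where a joint would pass 70% of its speed; a pose out of reach is approached as far as the arm can. A call with a gripper value outside its range is refused whole. The fingers move at their own pace and stop on an object; "force" is the grip in N (left out, the last holds). Time passes only in rows, so rows that do not move let the fingers close. It gives the time, the measured TCP pose, the force, the opening and the grip force at its end, in the units of the state.
- arm.sense(): the state, without advancing time (a new reading comes with each control period).
- arm.get_image(name): name is "scene" or "side" or "wrist"; returns the picture (480x640x3 uint8, red, green, blue); there is no depth.
- arm.camera_info(name): a dict with "vertical_fov" (degrees; the focal length in pixels is half the picture's height over the tangent of half this angle, whatever the lens; pixels are square), "cx", "cy" (the principal point, pixels), "R" (3x3) and "t" (3): a world point X has camera coordinates R X + t. Camera axes: x right, y down, z forward; pixel columns grow to the right and rows downward; lengths in mm; the calibration is good to about 2 mm. A picture is of the moment at which its call begins: read the wrist's pose just before it. camera_info takes no time and is no camera call; for the wrist camera it gives the pose at the moment of the call.
- arm.finish_job(): hands the job in; it is judged then, once.
The state is a dict: "time_s": time; "joint_pos": joint angles; "qd": joint speeds; "joint_efforts": joint torques, N m; "ee_pos": TCP position; "ee_rot": TCP orientation; "force": force on the tool from outside, world axes, zero at the start; "torque": the same for the moment, N m; "finger_gap": finger opening in mm; "grasp_force": force on a finger pad.
Only numpy, scipy, OpenCV 4.12 (cv2) and the standard library are available. Lean on these libraries where they do the work, as an engineer would, in place of code of your own. Each camera call takes 0.05 s, during which the arm holds its last target. There are 200 camera calls.

TASK

Open the little yellow-doored document locker on the desk: lift the black paddle handle until its hidden pawl is out of the keeper, keep it lifted and swing the door wide open, about square to the locker's front, then let go so that the door stands open by itself. Be gentle with the latch: never haul on the door while it is still caught and never strain the paddle against its end stop, do not fling the door, and leave the mug, the pencil pot and the clock where they are.

Things in the scene. Friction and masses are not known exactly. Their poses are not given: they have to be found in the camera images.
- cabinet: White steel document locker fixed to the desk, 200 deep (x) x 200 wide (y) x 170 high mm. Origin: centre of its underside; its x axis points from the door to the back, y towards the hinge side (the left, for one facing the door), z up. The door faces away from the robot to its right. The 14 mm thick door covers the whole front (its outer face lies at x = -114 mm).
- door (a joint): Angle of the yellow door (196 wide, 160 high, 14 mm thick, 0.5 to 1 kg) in rad: 0 shut, growing as it swings out from the locker, at most 1.8. Upright hinge on the left edge (the locker's +y side), so seen from above the door turns clockwise as it opens. It swings under about 1 N at the handle and stays where it is left. Latched, it has only about 3 mm of play.
- door_hinge (a point): Point on the door's upright hinge axis, in the plane of the door's outer face, 138 mm above the desk (the height of the paddle's pivot). Turns with the door: x points into the door (square to it), y along the door from its free edge to the hinge, z up.
- paddle_grip (a point): Where the paddle's tab is best held: middle of the tab, 46 mm out from the door face, 160 mm from the hinge axis along the door, 138 mm above the desk when down (32 below the locker's top). Turns with the paddle: x along the tab towards the door, y along the door towards the hinge. Hold the tab from above by its two sides (30 mm apart, fingers closing along y); it tips by up to 24 degrees as it lifts.
- paddle: Paddle. Origin: its pivot (level axis along the door), 4 mm out from the door face, 138 mm up, 42 mm from the grip point. Tab: black bar 12 thick, 30 wide, ending in a red lip 40 wide, 8 long, 72 mm out from the door; the lip stops fingers slipping off. Lifting the tab lowers a pawl behind the door; a light spring (1.5 to 3.5 N at the grip) returns it.
- keeper: Steel keeper fixed inside, unseen, 36 mm behind the door face at pivot height. Its strike (holds the pawl) and ledge (paddle's end stop) are set up or down by hand, different each time, so this pose does not tell where: the pawl is free after 2.5 to 14 mm of lift at the grip; 2 to 3 mm on it meets the hard stop, a sudden rise in force. Keep it up until the door is 15 degrees open. Bears 20 N at most.
- mug: Blue mug, 80 mm wide, 90 high, handle 30 mm out, standing on the desk behind the locker. Origin: centre of its underside.
- pencil_pot: Terracotta-coloured pot, 72 mm wide, 95 high, with pencils to 150 mm, on the desk beside the locker, on the latch side, at least 180 mm from the locker's middle. Origin: centre of its underside.
- clock: Round red alarm clock, 84 mm wide, 30 thick, 89 high, standing on the desk beyond the pencil pot, off the locker's back corner on the latch side. Origin: centre of its underside.

How it is judged:
By the outcome, as a careful person would: the job done as asked, in the order asked, and still so for the second after the job is handed in, with the robot touching nothing.
It also fails if it takes over 59 s, if anything falls off the work surface, if the arm or the gripper's body presses on something with over 40 N, if the wrist force passes 120 N, or if a joint passes its speed limit or range.

## Working session

There is one attempt and no reset: what is moved stays moved. The work goes in short steps, Python scripts to look and compute and a tool call to move; the robot and the scene stay as the last step left them, time stands still between calls to the robot, and variables do not carry over. Pictures are saved under pics/ and viewed, at most 10 in all, crops included, and the job is handed in when it is done.

Besides the shell and the picture viewer there is one more tool, called after "Call:" by a JSON object that holds its "name" and its "arguments", one argument or row to a line. move_arm: Moves the arm, as the interface text tells. Its arguments: {"type":"object","properties":{"rot":{"type":"array"},"xyz":{"type":"array"},"claw":{"type":"array"},"force":{"type":"number"}},"required":["rot","xyz","claw"]}

```bash
mkdir -p pics; ls
python3 - <<'E'
from bench import arm
import cv2,numpy as np
s=arm.sense();print(s)
a=[]
for n in("scene","side","wrist"):
    c=arm.camera_info(n);print(n,c)
    im=arm.get_image(n);cv2.imwrite(f"pics/{n}0.png",im[:,:,::-1])
E
```

```text
pics
{'time_s': 0.0, 'joint_pos': array([-1.33980931e-01,  1.50971629e-01,  1.43801504e+00,  1.45269349e-05,
        1.55383911e+00, -1.34015060e-01]), 'qd': array([ 1.45750563e-04, -1.59917222e-03,  1.52856638e-03,  4.89603204e-04,
        3.73592416e-04, -7.14517830e-05]), 'joint_efforts': array([ 9.08163997e-05, -7.13061190e+01, -5.70858908e+01, -1.86872212e-04,
        9.14935896e-03,  2.21375326e-04]), 'ee_pos': array([ 5.74957083e+02, -8.65032674e-04,  4.04091492e+02]), 'ee_rot': array([-2.22070407e+00, -2.22077930e+00,  1.15588659e-03]), 'force': array([-0.69993777,  0.10257765, -0.57052813]), 'torque': array([-0.0095171 , -0.01198675, -0.01872331]), 'grasp_force': 0.0, 'finger_gap': 85.17430264411031}
scene {'vertical_fov': 46.742652028211474, 'cx': 323.383531683959, 'cy': 249.91669699653394, 'R': array([[-5.15231748e-01,  8.57050881e-01,  1.80551643e-04],
       [ 6.98338959e-01,  4.19941294e-01, -5.79630924e-01],
       [-4.96849015e-01, -2.98518168e-01, -8.14879107e-01]]), 't': array([  89.80622262, -425.19399171, 1435.13979696])}
side {'vertical_fov': 53.59877873873027, 'cx': 323.29421704830725, 'cy': 237.89369845719227, 'R': array([[-0.73653705, -0.67627131, -0.01304963],
       [-0.52561833,  0.58438842, -0.61823583],
       [ 0.42572121, -0.44849447, -0.78588432]]), 't': array([538.48219141, 231.70280802, 706.06798321])}
wrist {'vertical_fov': 65.85855874402687, 'cx': 322.30433702887865, 'cy': 242.50354940609716, 'R': array([[ 9.99999799e-01, -5.66953101e-04,  2.82072052e-04],
       [-6.27025398e-04, -9.48799477e-01,  3.15878394e-01],
       [ 8.85415805e-05, -3.15878508e-01, -9.48799642e-01]]), 't': array([-574.03552289,  -40.04199268,  380.33309392])}
```

View pics/scene0.png

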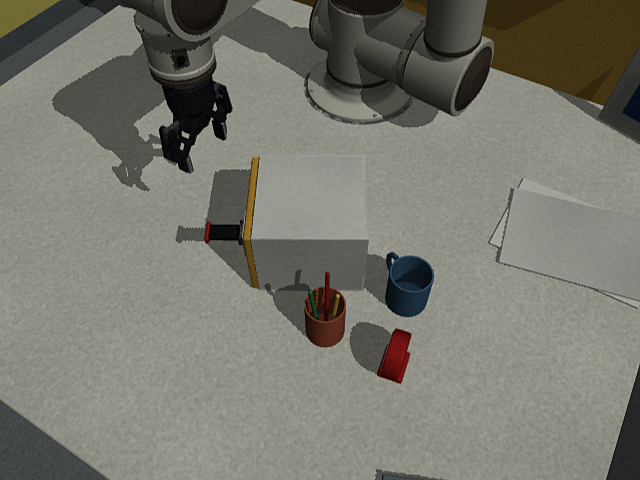

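View pics/side0.png

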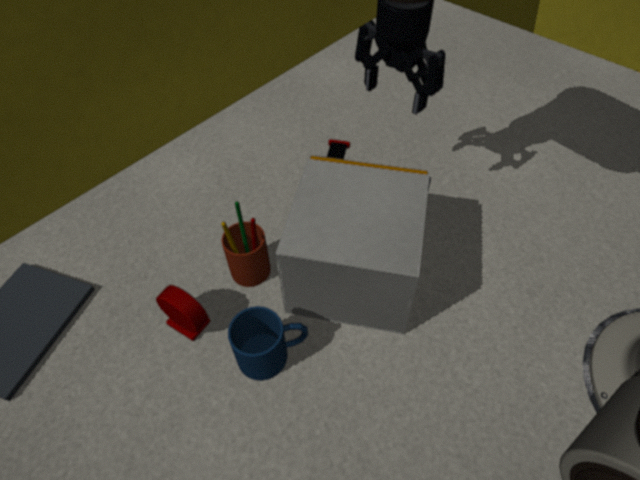

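View pics/wrist0.png

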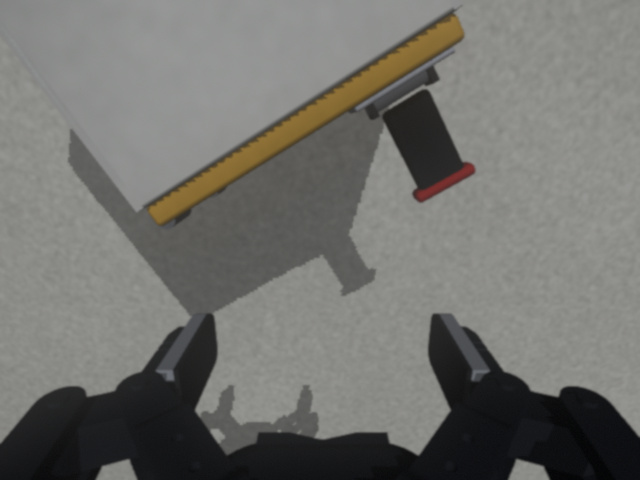

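The pictures show the locker with its door facing the robot's right. In the wrist view the hinge end of the yellow edge is at about (155,220), its free end at (462,25), the black tab at (425,140) and the red lip at (445,183). In the scene view the lip is at (208,232), and in the side view at (338,142). The pot, mug and clock are all clear of the door's sweep.

```bash
cat > h.py <<'E'
import cv2,numpy as np
from bench import arm
def ray(c,p):
    f=240/np.tan(np.radians(c["vertical_fov"]/2));d=c["R"].T@np.array([(p[0]-c["cx"])/f,(p[1]-c["cy"])/f,1.])
    return -c["R"].T@c["t"],d/np.linalg.norm(d)
def plane(c,p,z):
    o,d=ray(c,p);return o+d*(z-o[2])/d[2]
def tri(rs):
    A=sum(np.eye(3)-np.outer(d,d) for o,d in rs);b=sum((np.eye(3)-np.outer(d,d))@o for o,d in rs)
    X=np.linalg.solve(A,b);return X,[np.linalg.norm(np.cross(X-o,d)) for o,d in rs]
def mask(im,col,roi):
    h=cv2.cvtColor(im,cv2.COLOR_BGR2HSV)
    m=cv2.inRange(h,(15,130,60),(32,255,255)) if col=="y" else cv2.inRange(h,(0,130,60),(8,255,255))|cv2.inRange(h,(172,130,60),(180,255,255))
    k=np.zeros_like(m);x0,y0,x1,y1=roi;k[y0:y1,x0:x1]=m[y0:y1,x0:x1]
    n,l,st,ce=cv2.connectedComponentsWithStats(k);i=1+np.argmax(st[1:,4]);return np.uint8(l==i)*255,ce[i]
E
python3 - <<'E'
from h import *
R={"wrist":(380,120,520,230),"scene":(195,210,225,255),"side":(320,130,360,160)}
Y={"wrist":(120,0,500,240),"scene":(230,145,270,300),"side":(300,150,440,180)}
C={n:arm.camera_info(n) for n in R}
rs=[];
for n in R:
    im=cv2.imread(f"pics/{n}0.png");m,ce=mask(im,"r",R[n]);rs.append(ray(C[n],ce))
    rect=cv2.minAreaRect(cv2.findNonZero(m));print(n,"lip",ce,cv2.boxPoints(rect).round().tolist())
    y,_=mask(im,"y",Y[n]);r=cv2.minAreaRect(cv2.findNonZero(y));print("  door",cv2.boxPoints(r).round(1).tolist())
    h=cv2.approxPolyDP(cv2.convexHull(cv2.findNonZero(y)),3,True);print("  hull",h[:,0].tolist())
print("lip",tri(rs),tri(rs[:2]),tri([rs[0],rs[2]]))
im=cv2.imread("pics/wrist0.png");m,_=mask(im,"r",R["wrist"])
b=cv2.boxPoints(cv2.minAreaRect(cv2.findNonZero(m)));print("lip at z144",[plane(C["wrist"],p,144)[:2].round(1) for p in b])
E
```

```text
wrist lip [445.41153846 182.07692308] [[415.0, 193.0], [470.0, 162.0], [475.0, 171.0], [420.0, 201.0]]
  door [[145.10000610351562, 205.8000030517578], [453.1000061035156, 13.300000190734863], [466.3999938964844, 34.70000076293945], [158.5, 227.1999969482422]]
  hull [[456, 18], [461, 36], [163, 223], [158, 223], [149, 212], [151, 205], [451, 16]]
scene lip [207.09722222 231.84722222] [[204.0, 242.0], [206.0, 222.0], [210.0, 222.0], [208.0, 242.0]]
  door [[243.0, 158.0], [258.0, 158.0], [258.0, 287.0], [243.0, 287.0]]
  hull [[258, 287], [253, 287], [243, 239], [253, 158], [258, 158]]
side lip [338.83673469 141.53061224] [[329.0, 143.0], [329.0, 140.0], [349.0, 141.0], [349.0, 144.0]]
  door [[310.70001220703125, 158.39999389648438], [311.20001220703125, 154.5], [426.29998779296875, 170.6999969482422], [425.79998779296875, 174.6999969482422]]
  hull [[426, 173], [311, 156]]
lip (array([651.1731143 ,  44.66975333, 140.96434384]), [np.float64(0.4424679851511773), np.float64(2.0117716668174395), np.float64(1.6416366673359466)]) (array([651.32478734,  44.96123438, 139.38389242]), [np.float64(1.0720236679357595), np.float64(1.0720236679358635)]) (array([650.41002362,  44.43867681, 143.01309423]), [np.float64(0.32643236945308557), np.float64(0.32643236945310905)])
lip at z144 [array([632.1,  38.2]), array([663.9,  57. ]), array([667.6,  51.8]), array([635.6,  32.6])]
```

Run:
```python
from h import *
C={n:arm.camera_info(n) for n in("wrist","scene","side")}
W,S,D=C["wrist"],C["scene"],C["side"]
print("hinge",tri([ray(W,(160,225)),ray(S,(252,157.5))]))
print("free",tri([ray(W,(463,36)),ray(S,(243,240))]))
im=cv2.imread("pics/wrist0.png");m,_=mask(im,"y",(120,0,500,240))
pts=np.array([(x,np.nonzero(m[:,x])[0].max()) for x in range(235,345,2)]+[(x,np.nonzero(m[:,x])[0].max()) for x in range(170,180)],np.float32)
v=cv2.fitLine(pts,cv2.DIST_HUBER,0,.01,.01).ravel();print(v)
for z in(165,):
    a=plane(W,v[2:]-v[:2]*140,z);b=plane(W,v[2:]+v[:2]*200,z);u=(b-a)/np.linalg.norm(b-a);n=np.array([u[1],-u[0],0])
    print("along",u,"angle",np.degrees(np.arctan2(u[1],u[0])),"outward",n)
    h=plane(W,(160,225),z);f=plane(W,(463,36),z);print(h,f,np.linalg.norm(h-f),"lip dist",(np.array([651,44.7,0])-a)@n,"lip along",(np.array([651,44.7,0])-h)@u)
# tab axis in wrist: black between door and lip
g=cv2.cvtColor(im,cv2.COLOR_BGR2GRAY);k=np.zeros_like(g);k[100:180,380:470]=(g[100:180,380:470]<45)*255
n_,l,st,ce=cv2.connectedComponentsWithStats(k);i=1+np.argmax(st[1:,4]);b=cv2.boxPoints(cv2.minAreaRect(np.argwhere(l==i)[:,::-1].astype(np.float32)))
q=np.array([plane(W,p,144)[:2] for p in b]);print("tab",b.round().tolist(),q.round(1).tolist(),q.mean(0))
s=arm.sense();R0=cv2.Rodrigues(s["ee_rot"])[0];print(R0.round(3))
```

```text
hinge (array([477.12491649,  22.4832725 , 161.47164351]), [np.float64(0.5454541304067287), np.float64(0.5454541304066569)])
free (array([645.25386572, 122.45336512, 161.61690912]), [np.float64(0.700718711548797), np.float64(0.7007187115489873)])
[  0.8495932  -0.5274385 268.3       157.5      ]
along [0.86105342 0.50851451 0.        ] angle 30.56493275252523 outward [ 0.50851451 -0.86105342  0.        ]
[479.19084389  23.16716536 165.        ] [644.57070826 121.28334949 165.        ] 192.29478705165604 lip dist 68.95397121140039 lip along 158.8866201898449
tab [[381.0, 113.0], [426.0, 90.0], [464.0, 167.0], [419.0, 189.0]] [[608.4, 85.2], [633.8, 97.5], [661.0, 54.1], [634.5, 40.2]] [634.4509406   69.23593894]
[[-0.     1.    -0.001]
 [ 1.     0.     0.   ]
 [ 0.    -0.001 -1.   ]]
```

Call:
{"name": "move_arm", "arguments": {
  "rot": [
    [0, 0, 0],
    [0, 0, 0],
    [0, 0, 0],
    [0, 0, -0.1335],
    [0, 0, -0.1335],
    [0, 0, -0.1335],
    [0, 0, -0.1335],
    [0, 0, 0],
    [0, 0, 0],
    [0, 0, 0]
  ],
  "xyz": [
    [0.0214, 0.0212, 0],
    [0.0214, 0.0212, 0],
    [0.0214, 0.0212, 0],
    [0, 0, 0],
    [0, 0, 0],
    [0, 0, 0],
    [0, 0, 0],
    [0, 0, 0.018],
    [0, 0, 0.018],
    [0, 0, 0]
  ],
  "claw": [0.75, 0.75, 0.75, 0.75, 0.75, 0.75, 0.75, 0.75, 0.75, 0.75],
  "force": 25
}}

```text
time_s: 1.15
ee_pos: [638.3, 64.2, 366.0]
ee_rot: [-1.555, -2.726, 0.003]
force: [0.4, 0.3, 0.0]
finger_gap: 64.0
grasp_force: 0.0
```

Run:
```python
from h import *
s=arm.sense();print(s["ee_pos"],cv2.Rodrigues(s["ee_rot"])[0].round(3).tolist(),s["force"],s["finger_gap"])
c=arm.camera_info("wrist");im=arm.get_image("wrist");cv2.imwrite("pics/wrist1.png",im[:,:,::-1]);print(c)
np.savez("pics/w1.npz",R=c["R"],t=c["t"])
```

```text
[638.32346835  64.15234534 366.02518515] [[-0.509, 0.861, -0.004], [0.861, 0.509, 0.0], [0.002, -0.004, -1.0]] [0.3756552  0.34224738 0.01790121] 63.977385436069085
{'vertical_fov': 65.85855874402687, 'cx': 322.30433702887865, 'cy': 242.50354940609716, 'R': array([[ 0.86108034,  0.50846239, -0.00257921],
       [ 0.4833608 , -0.81697549,  0.31450499],
       [ 0.1578068 , -0.27206075, -0.94925232]]), 't': array([-580.7691515, -283.5696424,  261.2786944])}
```

View pics/wrist1.png

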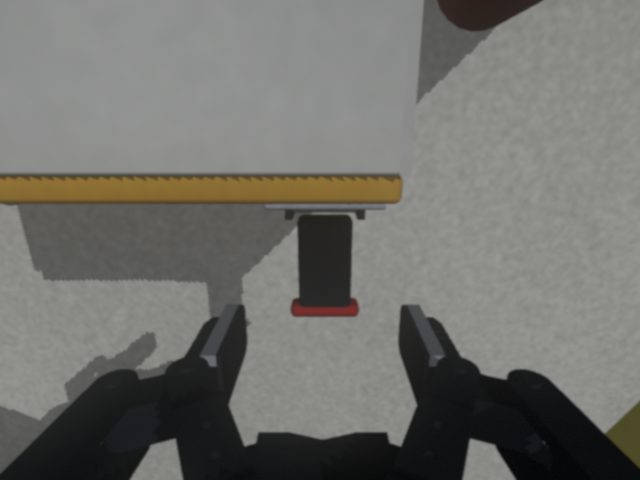

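The door edge is level in this view. The tab is centred at x≈325, midway between the fingers at 322, and the lip is at (325,308). Next I'll triangulate between the two wrist positions.

Run:
```python
from h import *
c=arm.camera_info("wrist")
w0=dict(c,R=np.array([[9.99999799e-01,-5.66953101e-04,2.82072052e-04],[-6.27025398e-04,-9.48799477e-01,3.15878394e-01],[8.85415805e-05,-3.15878508e-01,-9.48799642e-01]]),t=np.array([-574.03552289,-40.04199268,380.33309392]))
im=cv2.imread("pics/wrist1.png");m,ce=mask(im,"r",(270,280,380,330));print(ce)
lip=tri([ray(w0,(445.41,182.08)),ray(c,ce)]);print("lip",lip)
f=tri([ray(w0,(463,36)),ray(c,(402,203))]);print("free",f)
u=np.array([.861,.509,0]);n=np.array([.509,-.861,0])
print("lip-free: along",(lip[0]-f[0])@u,"out",(lip[0]-f[0])@n)
# tab mid column & lip at z=142
for z in(138,142):
    P=plane(c,ce,z);print(z,P,"grip",P-22*n, "tool off",(P-22*n-arm.sense()["ee_pos"])@u,(P-22*n-arm.sense()["ee_pos"])@n)
```

```text
[324.65930018 310.12891344]
lip (array([650.17724143,  44.9546347 , 145.64385326]), [np.float64(0.40400089090180324), np.float64(0.4040008909017067)])
free (array([646.68721915, 121.52767999, 162.99839916]), [np.float64(1.446597657270647), np.float64(1.446597657270584)])
lip-free: along -35.97077087074177 out 67.70581332630269
138 [652.76257954  41.24829786 138.        ] grip [641.56457954  60.19029786 138.        ] tool off 0.6334381702447809 4.988086850721535
142 [651.62660209  43.12383884 142.        ] grip [640.42860209  62.06583884 142.        ] tool off 0.6100119421983585 2.7950335508411333
```

Call:
{"name": "move_arm", "arguments": {
  "rot": [
    [0, 0, 0],
    [0, 0, 0],
    [0, 0, 0],
    [0, 0, 0],
    [0, 0, 0],
    [0, 0, 0],
    [0, 0, 0]
  ],
  "xyz": [
    [-0.001, 0.0007, 0.015],
    [0, 0, 0.015],
    [0, 0, 0.015],
    [0, 0, 0.015],
    [0, 0, 0.008],
    [0, 0, 0.005],
    [0, 0, 0]
  ],
  "claw": [0.75, 0.75, 0.75, 0.75, 0.75, 0.75, 0.75]
}}

```text
time_s: 1.9
ee_pos: [639.7, 63.7, 295.1]
ee_rot: [-1.556, -2.728, 0.001]
force: [-1.0, -0.2, -0.0]
finger_gap: 64.0
grasp_force: 0.0
```

Call:
{"name": "move_arm", "arguments": {
  "rot": [
    [0, 0, 0],
    [0, 0, 0],
    [0, 0, 0],
    [0, 0, 0],
    [0, 0, 0],
    [0, 0, 0],
    [0, 0, 0],
    [0, 0, 0]
  ],
  "xyz": [
    [0, 0, 0],
    [0, 0, 0],
    [0, 0, 0],
    [0, 0, 0],
    [0, 0, 0],
    [0, 0, 0],
    [0, 0, 0],
    [0, 0, 0]
  ],
  "claw": [0.6, 0.5, 0.42, 0.35, 0.28, 0.28, 0.28, 0.28],
  "force": 25
}}

```text
time_s: 2.7
ee_pos: [639.5, 63.5, 296.1]
ee_rot: [-1.557, -2.729, 0.001]
force: [-4.5, -1.7, 4.9]
finger_gap: 29.7
grasp_force: 25.0
```

Call:
{"name": "move_arm", "arguments": {
  "rot": [
    [0, 0, 0],
    [0, -0.0238, 0],
    [0, -0.0238, 0],
    [0, -0.0238, 0],
    [0, 0, 0]
  ],
  "xyz": [
    [0, -0.001, -0.001],
    [0.0037, 0, -0.001],
    [0.0037, 0, -0.001],
    [0.0037, 0, -0.001],
    [0, 0, 0]
  ],
  "claw": [0.28, 0.28, 0.28, 0.28, 0.28]
}}

```text
time_s: 3.2
ee_pos: [633.2, 73.2, 299.3]
ee_rot: [1.524, 2.674, -0.054]
force: [6.4, 0.1, -7.4]
finger_gap: 29.5
grasp_force: 25.5
```

Call:
{"name": "move_arm", "arguments": {
  "rot": [
    [0, 0, 0],
    [0, 0, 0]
  ],
  "xyz": [
    [0, 0.0005, 0],
    [0, 0, 0]
  ],
  "claw": [0.28, 0.28]
}}

```text
time_s: 3.4
ee_pos: [633.6, 73.0, 299.0]
ee_rot: [1.526, 2.675, -0.055]
force: [1.6, -0.1, -6.3]
finger_gap: 29.5
grasp_force: 25.7
```

```bash
cat > s.py <<'E'
from h import *
s=arm.sense();R=cv2.Rodrigues(s["ee_rot"])[0];p=s["ee_pos"]
print("t",s["time_s"],"tilt deg",np.degrees(np.arccos(-R[2,2])),"grip",(p+155*R[:,2]).round(2),"F tool",(R.T@s["force"]).round(1),"T tool",(R.T@s["torque"]).round(2),s["grasp_force"])
yv=R[:,1];print("y heading",np.degrees(np.arctan2(yv[1],yv[0])))
E
python3 s.py
```

```text
t 3.4 tilt deg 4.0487340187105 grip [639.05  63.57 144.44] F tool [-0.5  1.3  6.4] T tool [-0.22 -0.04  0.02] 25.679689943790436
y heading 30.5939049069694
```

Call:
{"name": "move_arm", "arguments": {
  "rot": [
    [0, -0.0119, 0],
    [0, 0, 0]
  ],
  "xyz": [
    [0.0019, 0, -0.0005],
    [0, 0, 0]
  ],
  "claw": [0.28, 0.28]
}}

```text
time_s: 3.6
ee_pos: [632.5, 74.9, 299.6]
ee_rot: [1.52, 2.665, -0.064]
force: [1.8, -0.1, -6.7]
finger_gap: 29.8
grasp_force: 25.5
```

```bash
python3 s.py
```

```text
t 3.6 tilt deg 4.7936836998974774 grip [639.    63.71 145.14] F tool [-0.4  1.5  6.8] T tool [-0.22 -0.28  0.08] 25.49540787935257
y heading 30.602831448443393
```

Call:
{"name": "move_arm", "arguments": {
  "rot": [
    [0, -0.0119, 0],
    [0, -0.0119, 0],
    [0, 0, 0]
  ],
  "xyz": [
    [0.0019, 0, -0.0005],
    [0.0019, 0, -0.0005],
    [0, 0, 0]
  ],
  "claw": [0.28, 0.28, 0.28]
}}

```text
time_s: 3.9
ee_pos: [630.4, 78.3, 300.4]
ee_rot: [1.509, 2.647, -0.082]
force: [1.7, -0.4, -7.5]
finger_gap: 29.3
grasp_force: 25.4
```

```bash
python3 s.py
```

```text
t 3.9 tilt deg 6.184148199794306 grip [638.89  63.86 146.3 ] F tool [-0.4  1.3  7.6] T tool [-0.15 -0.24  0.  ] 25.397307872772217
y heading 30.616425987664236
```

Call:
{"name": "move_arm", "arguments": {
  "rot": [
    [0, -0.0119, 0],
    [0, -0.0119, 0],
    [0, 0, 0]
  ],
  "xyz": [
    [0.0019, 0, -0.0005],
    [0.0019, 0, -0.0005],
    [0, 0, 0]
  ],
  "claw": [0.28, 0.28, 0.28]
}}

```text
time_s: 4.2
ee_pos: [628.5, 81.6, 301.0]
ee_rot: [1.499, 2.628, -0.099]
force: [0.6, -0.4, -8.2]
finger_gap: 29.6
grasp_force: 25.4
```

```bash
python3 s.py
```

```text
t 4.2 tilt deg 7.546533491285103 grip [638.82  64.05 147.32] F tool [0.4 0.3 8.2] T tool [-0.04 -0.12 -0.06] 25.44204354286194
y heading 30.61359896060682
```

Call:
{"name": "move_arm", "arguments": {
  "rot": [
    [0, -0.0119, 0],
    [0, -0.0119, 0],
    [0, 0, 0]
  ],
  "xyz": [
    [0.0019, 0, -0.0005],
    [0.0019, 0, -0.0005],
    [0, 0, 0]
  ],
  "claw": [0.28, 0.28, 0.28]
}}

```text
time_s: 4.5
ee_pos: [626.5, 85.0, 301.5]
ee_rot: [1.488, 2.61, -0.116]
force: [1.0, -0.5, -9.5]
finger_gap: 29.5
grasp_force: 25.4
```

```bash
python3 s.py
python3 - <<'E'
from h import *
im=arm.get_image("wrist");cv2.imwrite("pics/wrist2.png",im[:,:,::-1])
E
```

```text
t 4.5 tilt deg 8.907732968470896 grip [638.69  64.28 148.36] F tool [0.6 0.6 9.5] T tool [ 0.03 -0.1  -0.01] 25.437084138393402
y heading 30.612708421767135
```

View pics/wrist2.png

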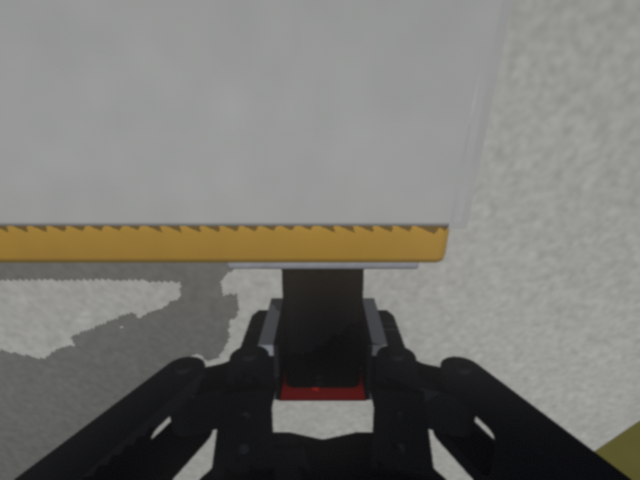

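The pads hold the tab squarely at (322,330), just inside the lip, and the door is still shut. The force is rising gently, with no sudden step so far.

Call:
{"name": "move_arm", "arguments": {
  "rot": [
    [0, -0.0119, 0],
    [0, -0.0119, 0],
    [0, 0, 0]
  ],
  "xyz": [
    [0.0019, 0, -0.0005],
    [0.0019, 0, -0.0005],
    [0, 0, 0]
  ],
  "claw": [0.28, 0.28, 0.28]
}}

```text
time_s: 4.85
ee_pos: [624.5, 88.3, 301.8]
ee_rot: [1.478, 2.591, -0.133]
force: [-0.0, -1.7, -9.2]
finger_gap: 29.4
grasp_force: 25.4
```

```bash
python3 s.py
```

```text
t 4.85 tilt deg 10.27233238314416 grip [638.56  64.53 149.33] F tool [ 0.2 -0.9  9.3] T tool [ 0.19 -0.12  0.01] 25.412118136882782
y heading 30.61390419089339
```

Call:
{"name": "move_arm", "arguments": {
  "rot": [
    [0, -0.0119, 0],
    [0, -0.0119, 0],
    [0, 0, 0]
  ],
  "xyz": [
    [0.0019, 0, -0.0005],
    [0.0019, 0, -0.0005],
    [0, 0, 0]
  ],
  "claw": [0.28, 0.28, 0.28]
}}

```text
time_s: 5.15
ee_pos: [622.5, 91.7, 302.1]
ee_rot: [1.467, 2.573, -0.15]
force: [-0.3, -1.8, -9.0]
finger_gap: 29.3
grasp_force: 25.5
```

```bash
python3 s.py
```

```text
t 5.15 tilt deg 11.635807940362199 grip [638.42  64.75 150.33] F tool [ 0.4 -1.2  9.1] T tool [ 0.18 -0.02  0.02] 25.456022322177887
y heading 30.610579054831177
```

Call:
{"name": "move_arm", "arguments": {
  "rot": [
    [0, -0.0119, 0],
    [0, -0.0119, 0],
    [0, 0, 0]
  ],
  "xyz": [
    [0.0019, 0, -0.0005],
    [0.0019, 0, -0.0005],
    [0, 0, 0]
  ],
  "claw": [0.28, 0.28, 0.28]
}}

```text
time_s: 5.45
ee_pos: [620.5, 95.1, 302.3]
ee_rot: [1.456, 2.554, -0.166]
force: [-0.2, -2.2, -9.3]
finger_gap: 29.5
grasp_force: 25.5
```

```bash
python3 s.py
```

```text
t 5.45 tilt deg 12.999021462061442 grip [638.26  65.02 151.24] F tool [ 0.4 -1.3  9.4] T tool [ 0.23 -0.04 -0.07] 25.465680062770844
y heading 30.610830542187454
```

Run:
```python
from h import *
cv2.imwrite("pics/wrist3.png",arm.get_image("wrist")[:,:,::-1]);cv2.imwrite("pics/side3.png",arm.get_image("side")[:,:,::-1])
for n in(2,3):
    m,ce=mask(cv2.imread(f"pics/wrist{n}.png"),"r",(260,350,390,430));print(ce,cv2.boundingRect(m),cv2.countNonZero(m))
```

```text
[322.21888412 392.86266094] (281, 386, 84, 13) 932
[322.30844156 392.91991342] (281, 386, 84, 14) 924
```

Call:
{"name": "move_arm", "arguments": {
  "rot": [
    [0, -0.0119, 0],
    [0, -0.0119, 0],
    [0, 0, 0]
  ],
  "xyz": [
    [0.0019, 0, -0.0005],
    [0.0019, 0, -0.0005],
    [0, 0, 0]
  ],
  "claw": [0.28, 0.28, 0.28]
}}

```text
time_s: 5.85
ee_pos: [618.6, 98.3, 302.0]
ee_rot: [1.446, 2.535, -0.183]
force: [3.2, -4.3, -16.3]
finger_gap: 29.6
grasp_force: 26.1
```

```bash
python3 s.py;python3 - <<'E'
from h import *
m,ce=mask(arm.get_image("wrist")[:,:,::-1].copy(),"r",(260,350,390,430));print(ce,cv2.boundingRect(m),cv2.countNonZero(m))
E
```

```text
t 5.85 tilt deg 14.362698588105738 grip [638.12  65.21 151.85] F tool [-1.2  0.6 17.1] T tool [-0.22 -0.01  0.02] 26.14926427602768
y heading 30.60513070320733
[322.28356606 392.82599356] (281, 385, 84, 14) 931
```

The force jumped from 9 to 16 N, so this is the end stop. I'll back off a little over 1 mm straight away.

Call:
{"name": "move_arm", "arguments": {
  "rot": [
    [0, 0.0143, 0],
    [0, 0.0143, 0],
    [0, 0, 0]
  ],
  "xyz": [
    [-0.0022, 0, 0.0006],
    [-0.0022, 0, 0.0006],
    [0, 0, 0]
  ],
  "claw": [0.28, 0.28, 0.28]
}}

```text
time_s: 6.2
ee_pos: [621.1, 94.1, 302.4]
ee_rot: [1.46, 2.559, -0.162]
force: [-1.6, -0.4, -10.0]
finger_gap: 29.4
grasp_force: 27.0
```

```bash
python3 s.py
python3 - <<'E'
from h import *
s=arm.sense();R=cv2.Rodrigues(s["ee_rot"])[0];p=s["ee_pos"]
H=np.array([477.3,22.2,0])
for d in(.5,1,1.5,2,2.5):
    Z=cv2.Rodrigues(np.array([0,0,-np.radians(d)]))[0]
    print(d,(R.T@(H+Z@(p-H)-p)/1000).round(5),cv2.Rodrigues(R.T@Z@R)[0].ravel().round(5))
g=p+155*R[:,2];u=np.array([.861,.509,0]);n=np.array([.509,-.861,0]);print((g-H)@u,(g-H)@n)
E
```

```text
t 6.2 tilt deg 12.627056777704496 grip [638.32  64.87 151.17] F tool [ 2.6 -1.6  9.7] T tool [ 0.24  0.25 -0.03] 27.031369507312775
y heading 30.569520488054422
0.5 [-0.00137 -0.0001   0.00031] [0.00191 0.      0.00852]
1 [-0.00273 -0.00022  0.00061] [0.00382 0.      0.01703]
1.5 [-0.00409 -0.00035  0.00092] [0.00572 0.      0.02555]
2 [-0.00545 -0.00049  0.00122] [0.00763 0.      0.03406]
2.5 [-0.00681 -0.00064  0.00153] [0.00954 0.      0.04258]
160.3581819300666 45.21593230511151
```

Call:
{"name": "move_arm", "arguments": {
  "rot": [
    [0, 0.0143, 0],
    [0, 0, 0],
    [0.0019, 0, 0.0085],
    [0.0019, 0, 0.0085],
    [0, 0, 0]
  ],
  "xyz": [
    [-0.0022, 0, 0.0006],
    [0, 0, 0],
    [-0.00137, -0.0001, 0.0003],
    [-0.00137, -0.0001, 0.0003],
    [0, 0, 0]
  ],
  "claw": [0.28, 0.28, 0.28, 0.28, 0.28]
}}

```text
time_s: 6.7
ee_pos: [623.5, 89.7, 302.3]
ee_rot: [1.489, 2.557, -0.155]
force: [-1.3, -0.8, -7.1]
finger_gap: 29.5
grasp_force: 27.4
```

```bash
python3 s.py
```

```text
t 6.7 tilt deg 11.870091572260923 grip [639.17  61.98 150.63] F tool [ 1.4 -1.5  6.9] T tool [ 0.34  0.15 -0.05] 27.35380321741104
y heading 29.561347901029603
```

Call:
{"name": "move_arm", "arguments": {
  "rot": [
    [0.0019, 0, 0.0085],
    [0.0019, 0, 0.0085],
    [0, 0, 0]
  ],
  "xyz": [
    [-0.00137, -0.0001, 0.0003],
    [-0.00137, -0.0001, 0.0003],
    [0, 0, 0]
  ],
  "claw": [0.28, 0.28, 0.28]
}}

```text
time_s: 7.0
ee_pos: [624.7, 87.1, 302.3]
ee_rot: [1.512, 2.544, -0.158]
force: [-1.9, -1.3, -6.2]
finger_gap: 29.8
grasp_force: 27.4
```

```bash
python3 s.py
```

```text
t 7.0 tilt deg 11.867127489466302 grip [639.89  59.11 150.56] F tool [ 1.  -2.3  6.1] T tool [ 0.29  0.1  -0.01] 27.438889145851135
y heading 28.562668657665224
```

Call:
{"name": "move_arm", "arguments": {
  "rot": [
    [0.0038, 0, 0.017],
    [0.0038, 0, 0.017],
    [0.0057, 0, 0.0256],
    [0.0057, 0, 0.0256],
    [0.0057, 0, 0.0256],
    [0.0057, 0, 0.0256],
    [0.0038, 0, 0.017],
    [0.0019, 0, 0.0085],
    [0, 0, 0]
  ],
  "xyz": [
    [-0.00273, -0.00022, 0.0006],
    [-0.00273, -0.00022, 0.0006],
    [-0.00409, -0.00035, 0.0009],
    [-0.00409, -0.00035, 0.0009],
    [-0.00409, -0.00035, 0.0009],
    [-0.00409, -0.00035, 0.0009],
    [-0.00273, -0.00022, 0.0006],
    [-0.00137, -0.0001, 0.0003],
    [0, 0, 0]
  ],
  "claw": [0.28, 0.28, 0.28, 0.28, 0.28, 0.28, 0.28, 0.28, 0.28]
}}

```text
time_s: 7.9
ee_pos: [633.8, 62.1, 302.1]
ee_rot: [1.722, 2.418, -0.182]
force: [3.9, 0.2, -3.3]
finger_gap: 29.3
grasp_force: 27.7
```

```bash
cat >> s.py <<'E'
H=np.array([477.3,22.2]);g=(p+155*R[:,2])[:2]-H;v=R[:2,1]/np.linalg.norm(R[:2,1]);print("along/out",g@v,g@np.array([v[1],-v[0]]))
E
python3 s.py
```

```text
t 7.9 tilt deg 11.88994989679067 grip [643.99  31.78 150.4 ] F tool [-0.4  3.8  3.4] T tool [-0.71 -0.02  0.2 ] 27.657529413700104
y heading 19.06969522620275
along/out 160.67515658213125 45.40220130428757
```

Call:
{"name": "move_arm", "arguments": {
  "rot": [
    [0.0038, 0, 0.017],
    [0.0057, 0, 0.0256],
    [0.0076, 0, 0.0341],
    [0.0076, 0, 0.0341],
    [0.0076, 0, 0.0341],
    [0.0076, 0, 0.0341],
    [0.0076, 0, 0.0341],
    [0.0076, 0, 0.0341],
    [0.0076, 0, 0.0341],
    [0.0076, 0, 0.0341],
    [0.0057, 0, 0.0256],
    [0.0038, 0, 0.017]
  ],
  "xyz": [
    [-0.00273, 0.0001, 0.0006],
    [-0.00409, -0.00035, 0.0009],
    [-0.00545, -0.0005, 0.0012],
    [-0.00545, -0.0005, 0.0012],
    [-0.00545, -0.0005, 0.0012],
    [-0.00545, -0.0005, 0.0012],
    [-0.00545, -0.0005, 0.0012],
    [-0.00545, -0.0005, 0.0012],
    [-0.00545, -0.0005, 0.0012],
    [-0.00545, -0.0005, 0.0012],
    [-0.00409, -0.00035, 0.0009],
    [-0.00273, -0.0002, 0.0006]
  ],
  "claw": [0.28, 0.28, 0.28, 0.28, 0.28, 0.28, 0.28, 0.28, 0.28, 0.28, 0.28, 0.28]
}}

```text
time_s: 9.1
ee_pos: [638.8, 3.3, 301.8]
ee_rot: [2.153, 2.077, -0.232]
force: [7.7, -0.5, -0.1]
finger_gap: 29.7
grasp_force: 28.1
```

```bash
python3 s.py
```

```text
t 9.1 tilt deg 11.988794409508731 grip [636.86 -28.85 150.2 ] F tool [-0.2  7.8  0.1] T tool [-1.34  0.25  0.24] 28.052600920200348
y heading -2.0950559553665262
along/out 161.318299578198 45.18329066852286
```

Call:
{"name": "move_arm", "arguments": {
  "rot": [
    [0.0038, 0, 0.017],
    [0.0057, 0, 0.0256],
    [0.0076, 0, 0.0341],
    [0.0076, 0, 0.0341],
    [0.0076, 0, 0.0341],
    [0.0076, 0, 0.0341],
    [0.0076, 0, 0.0341],
    [0.0076, 0, 0.0341],
    [0.0076, 0, 0.0341],
    [0.0076, 0, 0.0341],
    [0.0057, 0, 0.0256],
    [0.0038, 0, 0.017]
  ],
  "xyz": [
    [-0.00273, 0.0002, 0.0006],
    [-0.00409, 0.0001, 0.0009],
    [-0.00545, -0.0005, 0.0012],
    [-0.00545, -0.0005, 0.0012],
    [-0.00545, -0.0005, 0.0012],
    [-0.00545, -0.0005, 0.0012],
    [-0.00545, -0.0005, 0.0012],
    [-0.00545, -0.0005, 0.0012],
    [-0.00545, -0.0005, 0.0012],
    [-0.00545, -0.0005, 0.0012],
    [-0.00409, -0.00035, 0.0009],
    [-0.00273, -0.0002, 0.0006]
  ],
  "claw": [0.28, 0.28, 0.28, 0.28, 0.28, 0.28, 0.28, 0.28, 0.28, 0.28, 0.28, 0.28]
}}

```text
time_s: 10.3
ee_pos: [622.7, -52.8, 301.4]
ee_rot: [2.519, 1.666, -0.276]
force: [5.7, -1.4, 4.8]
finger_gap: 29.2
grasp_force: 28.6
```

```bash
python3 s.py
python3 - <<'E'
from h import *
cv2.imwrite("pics/scene4.png",arm.get_image("scene")[:,:,::-1])
E
```

```text
t 10.3 tilt deg 12.16891990221975 grip [608.67 -82.25 149.84] F tool [-0.1  5.8 -4.9] T tool [-1.33  0.23  0.25] 28.593566715717316
y heading -23.095188150352865
along/out 161.81556618006616 44.54658251742391
```

View pics/scene4.png

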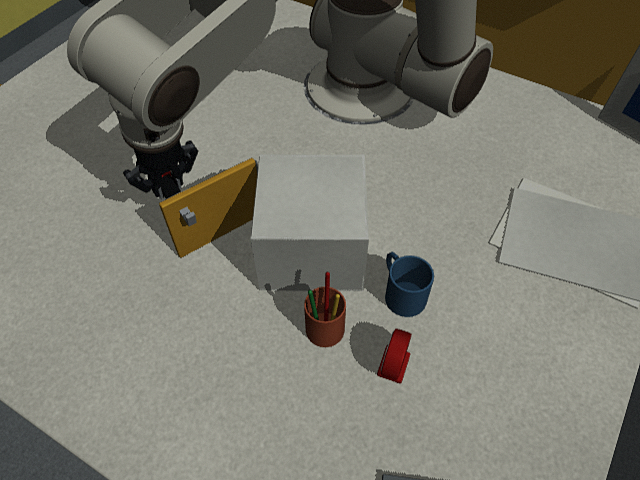

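The door is about 54° open, its edge running from (258,160) to (165,200), and everything else is undisturbed. Small trims to raise and shift the tool, then on.

Call:
{"name": "move_arm", "arguments": {
  "rot": [
    [0.0038, 0, 0.017],
    [0.0057, 0, 0.0256],
    [0.0076, 0, 0.0341],
    [0.0076, 0, 0.0341],
    [0.0076, 0, 0.0341],
    [0.0076, 0, 0.0341],
    [0.0076, 0, 0.0341],
    [0.0076, 0, 0.0341],
    [0.0076, 0, 0.0341],
    [0.0076, 0, 0.0341],
    [0.0057, 0, 0.0256],
    [0.0038, 0, 0.017]
  ],
  "xyz": [
    [-0.00273, 0.0002, 0.0002],
    [-0.00409, 0.0001, 0.0005],
    [-0.00545, -0.0003, 0.0011],
    [-0.00545, -0.0005, 0.0011],
    [-0.00545, -0.0005, 0.0011],
    [-0.00545, -0.0005, 0.0011],
    [-0.00545, -0.0005, 0.0011],
    [-0.00545, -0.0005, 0.0011],
    [-0.00545, -0.0005, 0.0011],
    [-0.00545, -0.0005, 0.0012],
    [-0.00409, -0.00035, 0.0009],
    [-0.00273, -0.0002, 0.0006]
  ],
  "claw": [0.28, 0.28, 0.28, 0.28, 0.28, 0.28, 0.28, 0.28, 0.28, 0.28, 0.28, 0.28]
}}

```text
time_s: 11.55
ee_pos: [588.0, -99.0, 302.4]
ee_rot: [2.81, 1.193, -0.312]
force: [3.4, -3.9, -7.2]
finger_gap: 29.3
grasp_force: 27.3
```

```bash
python3 s.py
```

```text
t 11.55 tilt deg 12.406430867557763 grip [ 563.61 -121.69  150.99] F tool [1.1 5.3 7.1] T tool [-1.02  0.18  0.13] 27.27497935295105
y heading -44.06931845787856
along/out 162.09786442804213 43.35538341008884
```

Call:
{"name": "move_arm", "arguments": {
  "rot": [
    [0.0038, 0, 0.017],
    [0.0057, 0, 0.0256],
    [0.0076, 0, 0.0341],
    [0.0076, 0, 0.0341],
    [0.0076, 0, 0.0341],
    [0.0076, 0, 0.0341],
    [0.0076, 0, 0.0341],
    [0.0057, 0, 0.0256],
    [0.0038, 0, 0.017],
    [0.0019, 0, 0.0085],
    [0, 0, 0],
    [0, 0, 0]
  ],
  "xyz": [
    [-0.00273, 0.0001, 0.0006],
    [-0.00409, 0, 0.0009],
    [-0.00545, -0.0005, 0.0012],
    [-0.00545, -0.0005, 0.0012],
    [-0.00545, -0.0005, 0.0012],
    [-0.00545, -0.0005, 0.0012],
    [-0.00545, -0.0005, 0.0012],
    [-0.00409, -0.00035, 0.0009],
    [-0.00273, -0.0002, 0.0006],
    [-0.00137, -0.0001, 0.0003],
    [0, 0, 0],
    [0, 0, 0]
  ],
  "claw": [0.28, 0.28, 0.28, 0.28, 0.28, 0.28, 0.28, 0.28, 0.28, 0.28, 0.28, 0.28]
}}

```text
time_s: 12.75
ee_pos: [553.0, -123.5, 302.5]
ee_rot: [2.968, 0.813, -0.332]
force: [-0.1, -3.3, -8.1]
finger_gap: 29.4
grasp_force: 27.1
```

```bash
python3 s.py
```

```text
t 12.75 tilt deg 12.597725271920172 grip [ 523.01 -139.09  151.25] F tool [0.1 2.9 8.3] T tool [-0.66 -0.05  0.14] 27.11195558309555
y heading -59.4437202378336
along/out 162.12854065933558 42.635716548494656
```

Call:
{"name": "move_arm", "arguments": {
  "rot": [
    [0, 0.0275, 0],
    [0, 0.0275, 0],
    [0, 0.0275, 0],
    [0, 0.0275, 0],
    [0, 0.0275, 0],
    [0, 0.0275, 0],
    [0, 0.0275, 0],
    [0, 0, 0]
  ],
  "xyz": [
    [-0.0043, 0, 0.0012],
    [-0.0043, 0, 0.0012],
    [-0.0043, 0, 0.0012],
    [-0.0043, 0, 0.0012],
    [-0.0043, 0, 0.0012],
    [-0.0043, 0, 0.0012],
    [-0.0043, 0, 0.0012],
    [0, 0, 0]
  ],
  "claw": [0.28, 0.28, 0.28, 0.28, 0.28, 0.28, 0.28, 0.28]
}}

```text
time_s: 13.55
ee_pos: [525.6, -139.6, 298.3]
ee_rot: [-3.026, -0.825, 0.042]
force: [1.4, -3.5, -7.0]
finger_gap: 29.4
grasp_force: 27.2
```

```bash
python3 s.py
```

```text
t 13.55 tilt deg 1.57969387779972 grip [ 521.38 -139.95  143.4 ] F tool [-0.3  3.8  7. ] T tool [-0.78 -0.34 -0.06] 27.166401743888855
y heading -59.49618908383583
along/out 162.08151332621912 44.32706840522983
```

Call:
{"name": "move_arm", "arguments": {
  "rot": [
    [0, 0, 0],
    [0, 0, 0],
    [0, 0, 0],
    [0, 0, 0],
    [0, 0, 0],
    [0, 0, 0],
    [0, 0, 0],
    [0, 0, 0]
  ],
  "xyz": [
    [0, 0.0004, 0],
    [0, 0, 0],
    [0, 0, 0],
    [0, 0, 0],
    [0, 0, 0],
    [0, 0, 0],
    [0, 0, 0],
    [0, 0, 0]
  ],
  "claw": [0.35, 0.42, 0.5, 0.58, 0.66, 0.7, 0.7, 0.7]
}}

```text
time_s: 14.35
ee_pos: [526.5, -139.5, 298.3]
ee_rot: [-3.026, -0.826, 0.046]
force: [0.2, -0.3, 0.1]
finger_gap: 59.6
grasp_force: 0.0
```

Call:
{"name": "move_arm", "arguments": {
  "rot": [
    [0, 0, 0],
    [0, 0, 0],
    [0, 0, 0],
    [0, 0, 0],
    [0, 0, 0],
    [0, 0, 0],
    [0, 0, 0],
    [0, 0, 0],
    [0, 0, 0]
  ],
  "xyz": [
    [0, 0, -0.005],
    [0, 0, -0.01],
    [0, 0, -0.015],
    [0, 0, -0.02],
    [0, 0, -0.02],
    [0, 0, -0.02],
    [0, 0, -0.02],
    [0, 0, -0.01],
    [0, 0, 0]
  ],
  "claw": [0.7, 0.7, 0.7, 0.7, 0.7, 0.7, 0.7, 0.7, 0.7]
}}

```text
time_s: 15.25
ee_pos: [530.1, -139.1, 419.9]
ee_rot: [-3.027, -0.827, 0.043]
force: [0.4, -0.2, -0.1]
finger_gap: 59.7
grasp_force: 0.0
```

```bash
python3 s.py
python3 - <<'E'
from h import *
a=arm.get_image("scene")[:,:,::-1];cv2.imwrite("pics/scene5.png",a)
E
```

```text
t 15.25 tilt deg 1.575413361296779 grip [ 525.88 -139.75  264.91] F tool [0.3 0.4 0. ] T tool [0.02 0.03 0.06] 0.0
y heading -59.45554442057835
along/out 164.16011433500793 40.46686085595473
```

View pics/scene5.png

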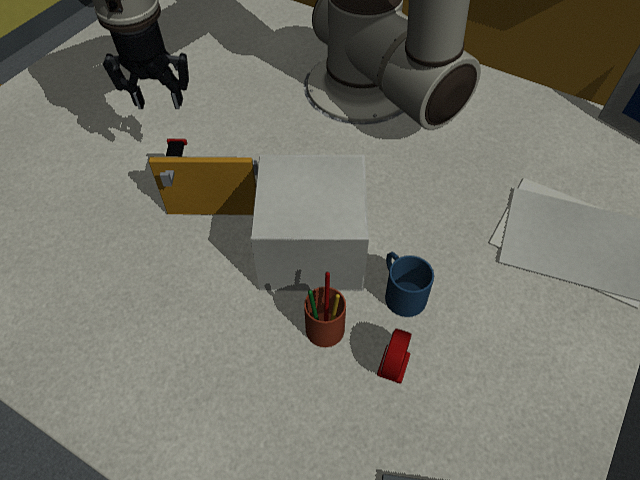

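The door stands open square to the front, its top edge running from (255,157) to (150,160). The gripper is clear, and the mug, pot and clock are where they were.

```bash
python3 -c "
from bench import arm
print(arm.finish_job())"
```

```text
the job is handed in; nothing more can be done
None
```

The job is handed in: the paddle was lifted clear of the keeper (the end stop was touched once at about 16 N, then backed off), and the door was swung to about 90° and let go, standing open by itself with the mug, pencil pot and clock undisturbed.

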